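# Start the cap on a clamped reagent bottle

### The arm

A 7-joint arm with a two-finger parallel gripper is mounted at the origin on the work surface. World frame = base frame: x ahead of the robot, y to its left, z up, the work surface at z = 0. Lengths are in m, angles in rad, forces in N, time in s.
With the tool pointing down it reaches from about 0.35 to 0.9 m from the base axis. Payload 8.1 kg.
Tool frame: the origin (TCP) lies midway between the tips of the shut fingers; the grasp point (between the pads) lies 19 mm behind it; z points along the fingers, y is the line along which they close (so a half turn about z gives the same grasp; the last joint's range is limited). The gripper opens to 85 mm and grips with 20 to 120 N. Pads are 22 mm wide; open, the fingers measure 114 mm over their backs; the gripper's body (76 mm by 85 mm) begins 54 mm behind the grasp point. The pads swing forward as they close: fully open they stand 13 mm farther back than shut.
Start: joints at [1.077, 0.434, 0.025, 1.573, -0.012, 1.134, -0.075], TCP at [0.238, -0.578, 0.231] pointing down, gripper open.
Joint ranges: [-2.62, 2.62], [-0.44, 2.09], [-1.27, 1.32], [0.08, 2.57], [-1.32, 4.46], [0.12, 2], [-2.74, 2.74]. Speed limits (rad/s): [2.22, 2.22, 3.01, 3.01, 3.14, 3.14, 3.14].

### API

Orientations are given as a unit quaternion [w, x, y, z].
In Python, from workcell import arm gives the robot as it stands.
- The arm moves only by the shell command python3 -m inch 'ROWS' [OPENING] [FORCE]. ROWS is text: rows parted by semicolons, each of 6 numbers parted by spaces: the shift along the tool's x, y, z in cm, then the turn, a rotation vector about the tool's x, y, z in degrees. In form: x y z wx wy wz; .... A call has 1 to 20 rows; each row shifts and turns the commanded pose from where the row before left it, along the tool's axes as they then stand; what a row does not reach is not made up. A row lasts 1/8 s, in which the tool goes at most 62.5 mm and 10.7 degrees, less where a joint would pass 70% of its speed; a pose out of reach is approached as far as the arm can. A call is refused whole if a number of a shift passes 6.25 or a number of a turn 10.7, either way. A call with a gripper value outside its range is refused whole. OPENING is the closure, from 0 (fully open) to 1 (shut), set as the call begins (- or left out, the last holds). The fingers move at their own pace and stop on an object; FORCE is the grip in N (left out, the last holds). Time passes only in rows, so rows that do not move let the fingers close. It gives the time, the measured TCP pose, the force, the opening and the grip force at its end, in the units of the state.
- arm.sense(): the state, without advancing time (a new reading comes with each control period).
- arm.snapshot(name): name is "side" or "top" or "wrist"; returns a dict with "image" (480x640x3 uint8, red, green, blue), "K" (3x3 intrinsics, pixels), "dist_coeffs" ([k1, k2, p1, p2, k3] as OpenCV has them; the pictures are not rectified), "view" (4x4, takes a point from world to camera coordinates). Camera axes: x right, y up, looking along -z (the intrinsics and any distortion apply to the point x, -y, -z); pixel columns grow to the right and rows downward; lengths in m; the calibration is good to about 2 mm. A picture is of the moment at which its call begins. There is no depth.
- arm.finish_job(): hands the job in; it is judged then, once.
The state is a dict: "time": time; "q": joint angles; "dq": joint speeds; "tau": joint torques, N m; "tool_pos": TCP position; "orientation": TCP orientation; "force": force on the tool from outside, world axes, zero at the start; "torque": the same for the moment, N m; "gripper_width": finger opening in m; "grasp_force": force on a finger pad.
Only numpy, scipy, OpenCV 4.12 (cv2) and the standard library are available. Lean on these libraries where they do the work, as an engineer would, in place of code of your own. Each camera call takes 0.05 s, during which the arm holds its last target. There are 200 camera calls.

### The job

Fold the red clamp lever right down so the brown bottle is locked, then start its loose blue screw cap without forcing it: press lightly and turn it backward (anticlockwise from above) until you feel it drop into the thread, then forward one full turn. Do not lift the cap off the neck or tighten it, leave the other things alone, and finish still gripping the started cap, square on the neck, so that I can check it before it is tightened.

Things in the scene. Friction and masses are not known exactly. Their poses are not given: they have to be found in the camera images.
- clamp: Fixed bench bottle clamp: aluminium base plate 130 x 230 x 12 mm (from 135 mm to -y to 95 mm to +y of the origin). The bottle stands on it between a grey V-jaw (clamp's +y side) and a sliding jaw with rubber pad (-y side), both about 74 mm high; a red cam lever behind the sliding jaw drives it. Origin: on the bench, under the bottle's axis; z up.
- lever (a joint): Cam lever, rad: 0 = handle straight up, bottle loose; 1.5 = its stop, handle folded outward to the clamp's -y side, lying 4 degrees above level, bottle locked. Stays where it is left; moving it takes about 4 N at the handle, up to 8 N as the jaw bites. Starts between 0 and 0.3.
- lever_hinge (a point): Centre of the lever's hinge pin, on the clamp: 84 mm from the clamp's origin along its -y, 50 mm above the bench. The pin runs along the clamp's x.
- lever_grip (a point): Point on the centre line of the lever's red round handle (19 mm thick, 70 mm long), 95 mm from the hinge pin and 11 mm short of its tip; it swings with the lever.
- neck (a point): Centre of the rim of the bottle's mouth, 138 mm above its underside, 150 mm above the bench; turns with the bottle, z up. Empty brown bottle: body 70 mm across, 93 mm high, shoulder up to 109 mm, neck 39 mm across. Right-hand two-start thread, 10 mm travel a turn; the upper ends of its two threads lie 3.5 mm below the rim, towards this frame's +x and -x.
- cap_centre (a point): Centre (half-way up) of the blue screw cap: round, fluted, 52 mm across, 26 mm high, flat top, open below, 45 g; z up its axis, x towards its white mark. The lower ends of its two threads lie towards its +x and -x. At the start it only rests on the bottle's thread ends, its centre 5 to 7 mm above the rim, and the thread is not yet caught.
- cap_mark (a point): Point in the cap 20 mm from its axis, half-way up, under the white bar on its top: shows how far it has turned. Turned backward the cap climbs up to 3 mm and, when the mark points along the neck frame's +x (46 to 115 degrees from the start), it can drop 5 mm if pressed down. Turned forward from there it draws down 10 mm a turn; tight after 1.3 turns.
- rack_blue_mid (a point): Blue tube rack with purple-capped tubes, 245 x 105 mm (long side along its x), 76 mm high, 116 mm with its tubes; bystander. Point half-way up.
- rack_grey_mid (a point): Grey tube rack with pink-capped tubes, same size as the blue one; bystander. Point half-way up.
- spare_mid (a point): Closed brown bottle with a white cap, 70 mm across and 150 mm high; bystander. Point half-way up.
- cup_mid (a point): Specimen cup with an orange lid, 68 mm across and 70 mm high; bystander. Point half-way up.
- marker_mid (a point): Black and white marker pen lying down, 130 mm long, 14 mm thick; bystander. Point half-way along.
Things that resemble listed ones, but are neither listed nor needed, are in the scene too. What is shaped like the part that bears neck but green, orange or pink is not meant.

How it is judged:
By the outcome, as a careful person would: the job done as asked, in the order asked, and still so for the second after the job is handed in, while the arm keeps its last pose, push and grip.
It also fails if it takes over 72 s, if anything falls off the work surface, if the arm or the gripper's body presses on something with over 40 N, if the wrist force passes 120 N, or if a joint passes its speed limit or range.

## Working session

There is one attempt and no reset: what is moved stays moved. The work goes in short steps, Python scripts to look and compute and a shell command to move; the robot and the scene stay as the last step left them, time stands still between calls to the robot, and variables do not carry over. Pictures are saved under pics/ and viewed, at most 10 in all, crops included, and the job is handed in when it is done.

```bash
mkdir -p pics; ls; cat > h.py <<'E'
import numpy as np, cv2, pickle
from workcell import arm
from scipy.spatial.transform import Rotation as R
def snap(n,f):
    s=arm.snapshot(n); pickle.dump({k:s[k] for k in s},open(f'pics/{f}.pkl','wb')); cv2.imwrite(f'pics/{f}.png',s['image'][:,:,::-1]); return s
def load(f): return pickle.load(open(f'pics/{f}.pkl','rb'))
def proj(s,P):
    P=np.atleast_2d(P).astype(float); V=np.array(s['view']); c=P@V[:3,:3].T+V[:3,3]; c=c*[1,-1,-1]
    return cv2.projectPoints(c,np.zeros(3),np.zeros(3),np.array(s['K']),np.array(s['dist_coeffs']))[0][:,0]
def ray(s,uv):
    V=np.array(s['view']); n=cv2.undistortPoints(np.array([[uv]],float),np.array(s['K']),np.array(s['dist_coeffs']))[0,0]
    d=V[:3,:3].T@np.array([n[0],-n[1],-1]); return -V[:3,:3].T@V[:3,3], d/np.linalg.norm(d)
def atz(s,uv,z):
    o,d=ray(s,uv); return o+d*(z-o[2])/d[2]
def tri(obs):
    A=0;b=0
    for s,uv in obs:
        o,d=ray(s,uv);M=np.eye(3)-np.outer(d,d);A=A+M;b=b+M@o
    return np.linalg.solve(A,b)
def crop(f,x,y,w,h,k,out):
    im=cv2.imread(f'pics/{f}.png')[y:y+h,x:x+w]; cv2.imwrite(f'pics/{out}.png',cv2.resize(im,None,fx=k,fy=k,interpolation=cv2.INTER_CUBIC))
E
python3 - <<'E'
from h import *
a=snap('top','t0');b=snap('side','s0')
x=arm.sense();print(x['time'],x['tool_pos'],x['orientation'],x['force'],x['gripper_width'])
for s in(a,b):print(np.round(s['view'],3).tolist(),s['K'],s['dist_coeffs'])
E
```

```text
pics
0.1 [ 0.23787132 -0.5774832   0.23058917] [-6.79753532e-04  9.80971840e-01  1.94148771e-01 -2.06058533e-04] [-0.10537479  0.20649337 -0.12982379] 0.08511194566326172
[[0.025, -1.0, -0.004, 0.026], [0.984, 0.024, 0.177, -0.576], [-0.177, -0.008, 0.984, -1.239], [0.0, 0.0, 0.0, 1.0]] [[535.89330011   0.         325.43158316]
 [  0.         535.89330011 247.77584434]
 [  0.           0.           1.        ]] [-0.11681322  0.          0.          0.          0.        ]
[[-0.96, -0.279, 0.021, 0.547], [0.199, -0.629, 0.751, -0.194], [-0.197, 0.725, 0.66, -1.054], [0.0, 0.0, 0.0, 1.0]] [[515.21619752   0.         319.08202487]
 [  0.         515.21619752 242.0102801 ]
 [  0.           0.           1.        ]] [-0.09395274  0.          0.          0.          0.        ]
```

View pics/t0.png

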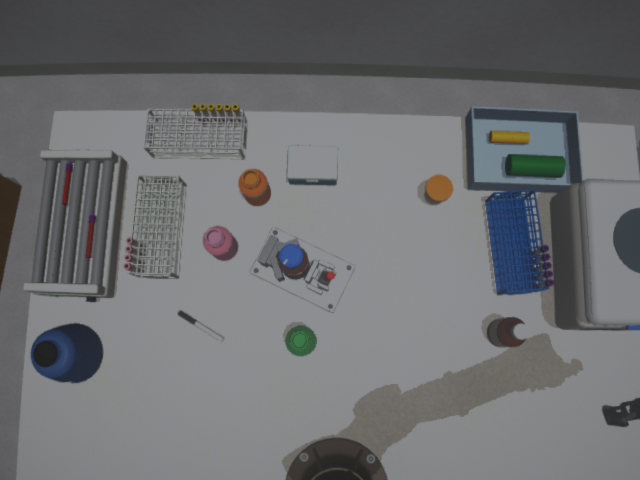

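View pics/s0.png

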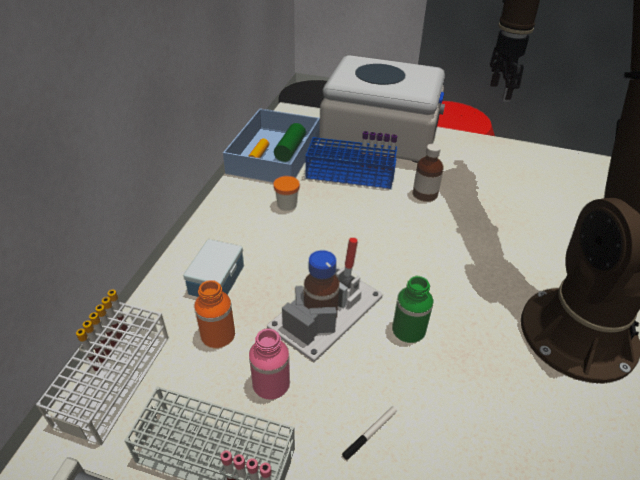

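The top view shows the clamp at (302,270), with the bottle and blue cap at (290,254) and the red lever at (329,276). In the side view the cap is at (322,262) and the lever at (351,252). The candidates are the green (300,340), orange (253,183) and pink (218,240) open bottles, and the brown one in the clamp at (290,257). Only the brown one fits: it is brown, clamped and carries the blue cap. The brown spare at (508,332) has a white cap. I'll enlarge to confirm.

```bash
python3 - <<'E'
from h import *
a=cv2.imread('pics/t0.png')[220:320,240:365];b=cv2.imread('pics/s0.png')[230:365,260:390]
a=cv2.resize(a,(400,320),interpolation=cv2.INTER_CUBIC);b=cv2.resize(b,(390,405),interpolation=cv2.INTER_CUBIC)
o=np.zeros((405,790,3),np.uint8);o[:320,:400]=a;o[:,400:]=b;o=np.clip(o*1.5,0,255).astype(np.uint8);cv2.imwrite('pics/c0.png',o)
E
```

```text
(no output)
```

View pics/c0.png

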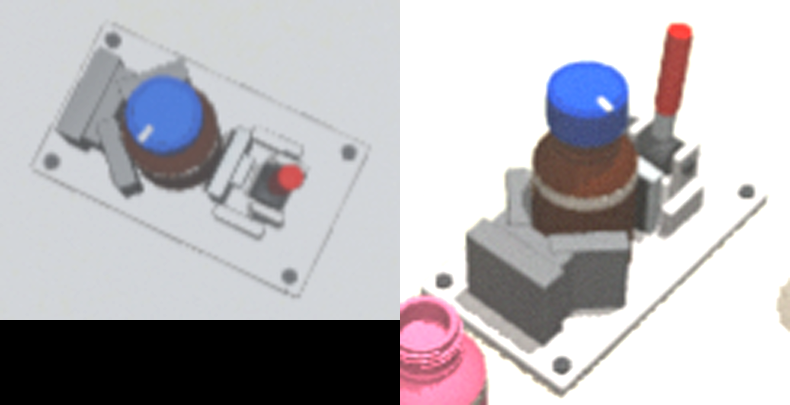

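The crop confirms the brown bottle with the blue cap in the clamp. The plate corners are at crop (108,22), (370,147), (298,297) and (32,170). The cap top is at (165,112), its mark at about (146,133), and the lever tip at (290,177) in the top view and (680,28) in the side view.

```bash
python3 - <<'E'
from h import *
t=load('t0');s=load('s0')
T=lambda x,y:(240+x*125/400,220+y*100/320); S=lambda x,y:(260+(x-400)/3,230+y/3)
C=[atz(t,T(*p),.012) for p in[(108,22),(370,147),(298,297),(32,170)]]
C=np.array(C);print(C.round(4)); print([np.linalg.norm(C[i]-C[i-1]).round(4) for i in range(4)])
yv=(C[0]+C[3]-C[1]-C[2]);yv/=np.linalg.norm(yv);m=C.mean(0);org=m+yv*.02;print('clamp y dir',yv,np.degrees(np.arctan2(-yv[0],yv[1])),'org',org)
print('side corners',[atz(s,S(*p),.012).round(4) for p in[(424,290),(562,392),(768,198)]])
print('cap top',atz(t,T(165,112),.169),tri([(t,T(165,112)),(s,S(588,90))]))
c=atz(t,T(165,112),.169);mk=atz(t,T(146,132.5),.169)-c;print('mark top',mk,np.degrees(np.arctan2(mk[1],mk[0])))
c=atz(s,S(588,90),.169);mk=atz(s,S(604,103),.169)-c;print('mark side',mk,np.degrees(np.arctan2(mk[1],mk[0])))
tip=tri([(t,T(290,177)),(s,S(680,30))]);print('tip',tip)
h=org-yv*.084;h[2]=.05;print('hinge',h,tip-h,np.linalg.norm(tip-h))
d=tip-h;print('lever ang',np.degrees(np.arctan2(-(d@yv),d[2])))
x=arm.sense();print(R.from_quat(np.roll(x['orientation'],-1)).as_matrix().round(3))
print('marker',atz(t,(182,313),0),atz(t,(222,339),0),'green',atz(t,(300,342),.14))
E
```

```text
[[ 0.6327  0.1712  0.012 ]
 [ 0.5391 -0.0352  0.012 ]
 [ 0.4224  0.0177  0.012 ]
 [ 0.5146  0.2251  0.012 ]]
[np.float64(0.1299), np.float64(0.2267), np.float64(0.1281), np.float64(0.227)]
clamp y dir [0.40956017 0.91228311 0.        ] -24.177208058194367 org [0.53540396 0.11293163 0.012     ]
side corners [array([0.627 , 0.1769, 0.012 ]), array([0.514 , 0.2292, 0.012 ]), array([0.4202, 0.0241, 0.012 ])]
cap top [0.53668644 0.11261642 0.169     ] [0.5355624  0.1126379  0.16652719]
mark top [-0.01445616  0.01242759  0.        ] 139.31520730302802
mark side [-0.01265776  0.00829936  0.        ] 146.74819659871991
tip [0.49526999 0.02628321 0.15493701]
hinge [0.50100091 0.03629984 0.05      ] [-0.00573092 -0.01001664  0.10493701] 0.10556965434372426
lever ang 6.246059202738834
[[ 0.925  0.381 -0.001]
 [ 0.381 -0.925  0.001]
 [-0.    -0.001 -1.   ]]
marker [0.41186524 0.39191633 0.        ] [0.35148595 0.28828961 0.        ] green [0.34970696 0.08952183 0.14      ]
```

```bash
python3 -m inch '3.5 -3.5 0 0 0 0;3.5 -3.5 0 0 0 0;3.5 -3.5 0 0 0 0;3.5 -3.5 0 0 0 0;3.5 -3.5 0 0 0 0;3.5 -3.5 0 0 0 0;3.5 -3.5 0 0 0 0;3.5 -3.5 0 0 0 0;3.5 -3.5 0 0 0 0;3.5 -3.5 0 0 0 0;3.5 -3.5 0 0 0 0;3.5 -3.5 0 0 0 0;3.5 -3.5 0 0 0 0;3.5 -3.5 0 0 0 0;0 0 0 0 0 -8.7;0 0 0 0 0 -8.7;0 0 0 0 0 -8.7;0 0 0 0 0 -8.7;0 0 0 0 0 -8.7;0 0 0 0 0 0' 1 30
cat >> h.py <<'E'
ORG=np.array([.535,.114,0]); CY=np.array([.409,.912,0]); CX=np.array([.912,-.409,0])
def st(tgt=None):
    x=arm.sense();M=R.from_quat(np.roll(x['orientation'],-1)).as_matrix();p=np.array(x['tool_pos'])
    print('t',round(x['time'],2),'pos',p.round(4),'clampxy',((p-ORG)@CX).round(4),((p-ORG)@CY).round(4),'F',np.round(x['force'],1),'T',np.round(x['torque'],2),'w',round(x['gripper_width'],4),'gf',round(x['grasp_force'],1),'q',np.round(x['q'],2))
    print('tilt',np.degrees(np.arccos(-M[2,2])).round(2),'tz',M[:,2].round(3),'yaw x',np.degrees(np.arctan2(M[1,0],M[0,0])).round(2),'' if tgt is None else ('delta tool cm',(M.T@(np.array(tgt)-p)*100).round(2)))
    return x
E
python3 -c "
from h import *
st([.511,.061,.128])"
```

```text
time: 2.6
tool_pos: [0.5043, 0.0616, 0.231]
orientation: [-0.0, 0.839, 0.543, -0.0]
force: [0.7, -0.7, 0.2]
gripper_width: 0.0003
grasp_force: 0.0
t 2.6 pos [0.5043 0.0616 0.231 ] clampxy -0.0066 -0.0603 F [ 0.7 -0.7  0.2] T [-0.   -0.03 -0.02] w 0.0003 gf 0.0 q [ 0.19  0.3  -0.52  1.82  0.17  1.07 -0.82]
tilt 0.04 tz [-0.001 -0.    -1.   ] yaw x 65.83 ('delta tool cm', array([ 0.22,  0.65, 10.3 ]))
```

```bash
python3 -m inch '0.2 0.6 1.5 0 0 0;0 0 2.5 0 0 0;0 0 2.5 0 0 0;0 0 2 0 0 0;0 0 1.6 0 0 0;0 0 0 0 0 0'
python3 - <<'E'
from h import *
st()
snap('side','s1');snap('top','t1')
a=cv2.imread('pics/t1.png')[200:320,240:390];b=cv2.imread('pics/s1.png')[190:340,260:410]
cv2.imwrite('pics/c1.png',np.clip(1.4*cv2.resize(np.hstack([np.vstack([a,np.zeros((30,150,3),np.uint8)]),b]),(800,400),interpolation=cv2.INTER_CUBIC).astype(float),0,255))
E
```

```text
time: 3.35
tool_pos: [0.51, 0.061, 0.1289]
orientation: [-0.001, 0.839, 0.543, -0.001]
force: [0.9, -0.1, -0.8]
gripper_width: -0.0
grasp_force: 0.0
t 3.35 pos [0.51   0.061  0.1289] clampxy -0.0011 -0.0586 F [ 0.9 -0.1 -0.8] T [ 0.01 -0.01  0.  ] w -0.0 gf 0.0 q [ 0.15  0.42 -0.49  1.93  0.26  0.85 -0.9 ]
tilt 0.15 tz [-0.003 -0.    -1.   ] yaw x 65.84 [ WARN:0@1.301] global loadsave.cpp:1063 imwrite_ Unsupported depth image for selected encoder is fallbacked to CV_8U.
```

View pics/c1.png

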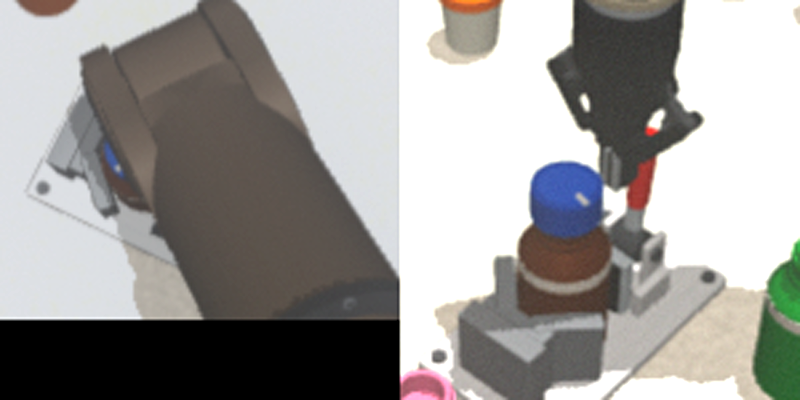

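The shut fingers stand between the cap (side crop (567,200)) and the red handle (640,180), clear of both. Next I push the lever outward along its arc.

```bash
python3 -m inch '-1 -0.1 -0.1 0 0 0;-0.9 0 0 0 0 0;-0.7 0 0.1 0 0 0;-0.7 0 0.1 0 0 0;-0.7 0 0.2 0 0 0;-0.65 0 0.24 0 0 0;-0.6 0 0.3 0 0 0;-0.6 0 0.36 0 0 0;-0.55 0 0.42 0 0 0;-0.55 0 0.45 0 0 0;-0.5 0 0.5 0 0 0;-0.45 0 0.55 0 0 0;-0.4 0 0.58 0 0 0;-0.35 0 0.6 0 0 0;0 0 0 0 0 0'; python3 -c "
from h import *
st()"
```

```text
time: 5.32
tool_pos: [0.4746, -0.0183, 0.0877]
orientation: [0.0, 0.84, 0.543, 0.0]
force: [0.1, -0.0, 1.1]
gripper_width: 0.0002
grasp_force: 0.3
t 5.33 pos [ 0.4746 -0.0183  0.0877] clampxy -0.0009 -0.1454 F [ 0.1 -0.   1.1] T [-0.05 -0.08  0.01] w 0.0002 gf 0.3 q [ 0.29  0.42 -0.46  2.06  0.29  0.71 -0.78]
tilt 0.06 tz [ 0.001 -0.001 -1.   ] yaw x 65.82
```

```bash
python3 -m inch '-0.26 0 0.65 0 0 0;-0.26 0 0.65 0 0 0;-0.1 0 0.4 0 0 0;-0.1 0 0.4 0 0 0;0 0 0 0 0 0'; python3 - <<'E'
from h import *
st()
snap('side','s2');crop('s2',240,170,170,170,3,'c2')
E
```

```text
time: 5.95
tool_pos: [0.472, -0.0246, 0.0669]
orientation: [0.001, 0.839, 0.544, 0.0]
force: [0.1, -0.6, 5.5]
gripper_width: 0.0001
grasp_force: 2.8
t 5.95 pos [ 0.472  -0.0246  0.0669] clampxy -0.0007 -0.1522 F [ 0.1 -0.6  5.5] T [-0.31  0.08 -0.01] w 0.0001 gf 2.8 q [ 0.28  0.45 -0.44  2.09  0.31  0.66 -0.79]
tilt 0.08 tz [ 0.001 -0.001 -1.   ] yaw x 65.85
```

View pics/c2.png

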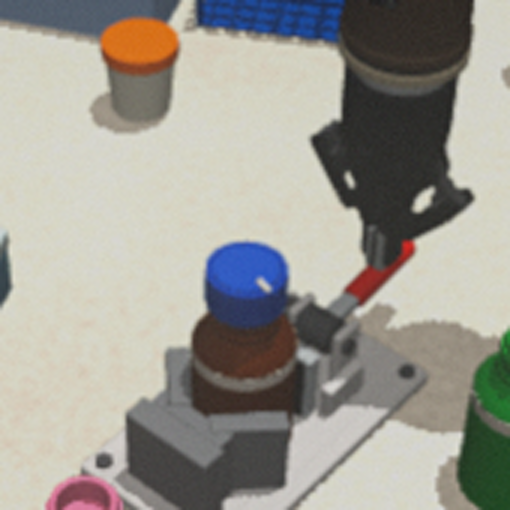

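The lever (crop (380,270)) is nearly level under the fingertips. I keep pressing to find the stop.

```bash
for r in 1 ; do python3 -m inch '0 0 0.2 0 0 0;0 0 0.2 0 0 0;0 0 0 0 0 0'; done; python3 -m inch '0 0 0.2 0 0 0;0 0 0 0 0 0'
```

```text
time: 6.38
tool_pos: [0.4721, -0.0251, 0.0642]
orientation: [0.001, 0.839, 0.543, 0.0]
force: [-6.6, -3.4, 27.3]
gripper_width: -0.0001
grasp_force: 13.6
time: 6.62
tool_pos: [0.4722, -0.0251, 0.0637]
orientation: [0.002, 0.839, 0.543, 0.0]
force: [-14.9, -3.1, 54.9]
gripper_width: 0.0003
grasp_force: 26.9
```

The force climbs steeply with no further travel, and the tip height of 0.064 matches the stop, so the lever is fully folded. Next I retreat, open, and go above the cap for a close look.

```bash
python3 -m inch '0 0 -1 0 0 0;0 0 -3 0 0 0;0 0 -5 0 0 0;0 0 -5 0 0 0;0 0 -5 0 0 0' ;python3 -m inch '3.8 0 0 0 0 0;3.8 0 0 0 0 0;3.8 0 0 0 0 0;3.8 0 0 0 0 0;0 0 0 0 0 9.5;0 0 0 0 0 9.5;0 0 0 0 0 9.5;0 0 0 0 0 9.5;0 0 0 0 0 9.5;0 0 0 0 0 9.5;0 0 0 0 0 0' 0 30; python3 - <<'E'
from h import *
st([.535,.114,.25])
w=snap('wrist','w3');s=snap('side','s3')
o=np.zeros((600,800,3),np.uint8);o[:300,:400]=cv2.resize(cv2.imread('pics/w3.png'),(400,300));o[:,400:]=cv2.resize(cv2.imread('pics/s3.png')[220:370,280:380],(400,600),interpolation=cv2.INTER_CUBIC)
cv2.imwrite('pics/c3.png',np.clip(o.astype(int)*14//10,0,255).astype(np.uint8))
E
```

```text
time: 7.25
tool_pos: [0.4711, -0.0242, 0.2521]
orientation: [0.0, 0.839, 0.544, -0.0]
force: [1.5, -0.8, -0.2]
gripper_width: -0.0001
grasp_force: 0.0
time: 8.62
tool_pos: [0.5335, 0.1146, 0.2503]
orientation: [0.0, 0.997, 0.078, -0.0]
force: [-0.9, -0.7, 0.0]
gripper_width: 0.0852
grasp_force: 0.0
t 8.62 pos [0.5335 0.1146 0.2503] clampxy -0.0016 -0.0001 F [-0.9 -0.7  0. ] T [-0.02 -0.01 -0.08] w 0.0852 gf 0.0 q [-0.02  0.32 -0.38  1.72  0.13  1.13 -1.85]
tilt 0.02 tz [-0. -0. -1.] yaw x 8.94 ('delta tool cm', array([0.14, 0.08, 0.03]))
```

View pics/c3.png

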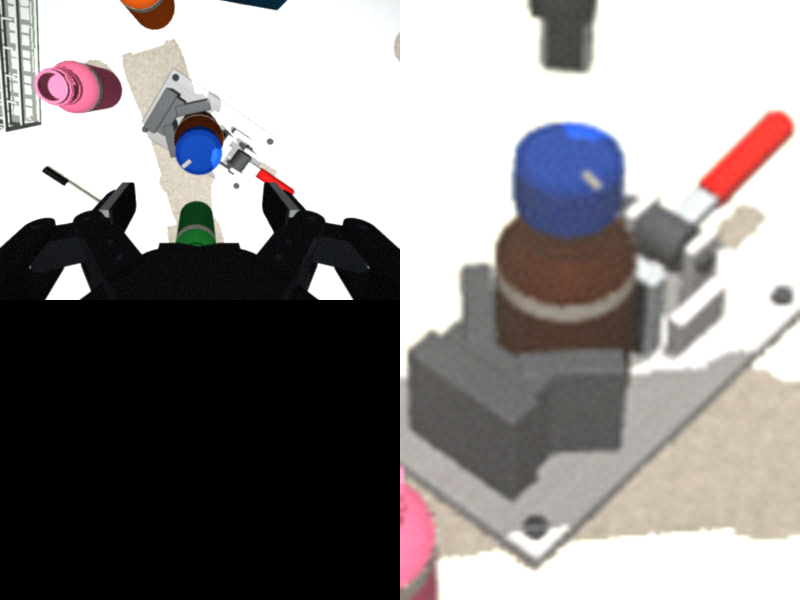

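The lever lies folded (side crop (745,150)). The bottle stands in the jaws with the cap on it (570,180) and the white mark at (593,180). I refine the cap position by matching its blue silhouette in the wrist and side views.

```bash
cat >> h.py <<'E'
from scipy.optimize import least_squares
def mask(s,uv,r=60):
    h=cv2.cvtColor(np.array(s['image']),cv2.COLOR_RGB2HSV); m=((h[...,0]>105)&(h[...,0]<130)&(h[...,1]>130)).astype(np.uint8)
    k=np.zeros_like(m); cv2.circle(k,tuple(int(v) for v in uv),r,1,-1); m=m*k
    n,l,stt,c=cv2.connectedComponentsWithStats(m); i=1+np.argmax(stt[1:,4]); return (l==i)
def capfit(views,p0,fixz=None):
    a=np.linspace(0,2*np.pi,60); ring=np.c_[np.cos(a)*.026,np.sin(a)*.026]
    obs=[]
    for s in views:
        m=mask(s,proj(s,p0)[0]); v,u=np.nonzero(m); obs.append([u.min()-.5,u.max()+.5,v.min()-.5,v.max()+.5])
    def f(p):
        P=np.vstack([np.c_[ring,np.full(60,z)]+[p[0],p[1],p[2]] for z in(-.013,.013)]); r=[]
        for s,o in zip(views,obs):
            q=proj(s,P); r+=[q[:,0].min()-o[0],q[:,0].max()-o[1],q[:,1].min()-o[2],q[:,1].max()-o[3]]
        return r
    r=least_squares(f,p0); print('cap',r.x.round(4),'res',np.round(r.fun,1)); return r.x
def mark(s,c):
    # bright low-saturation pixels on the cap's top
    h=cv2.cvtColor(np.array(s['image']),cv2.COLOR_RGB2HSV); a=np.linspace(0,2*np.pi,60); z=c[2]+.013
    poly=proj(s,np.c_[c[0]+.024*np.cos(a),c[1]+.024*np.sin(a),np.full(60,z)]); k=np.zeros(h.shape[:2],np.uint8); cv2.fillPoly(k,[poly.round().astype(int)],1)
    v,u=np.nonzero(k&(h[...,1]<110)); 
    if len(u)==0: print('no mark');return
    d=atz(s,(u.mean(),v.mean()),z)-c; print('mark n',len(u),'r',np.hypot(*d[:2]).round(4),'ang',np.degrees(np.arctan2(d[1],d[0])).round(1))
E
python3 - <<'E'
from h import *
w=load('w3');s=load('s3')
p=np.array([.535,.114,.156])
capfit([w],p);capfit([s],p);c=capfit([w,s],p)
mark(w,c);mark(s,c)
t=load('t0');c0=capfit([t,load('s0')],p);mark(t,c0);mark(load('s0'),c0)
E
```

```text
cap [0.5344 0.1154 0.1503] res [-0.  0.  0. -0.]
cap [ 0.5798 -0.0525  0.0038] res [ 1.8 -1.7 -1.7  1.7]
cap [0.5373 0.1154 0.1617] res [-1.4  2.5 -1.6  2.2 -1.8  0.1 -2.5  6.6]
mark n 125 r 0.0182 ang 140.5
mark n 75 r 0.0099 ang -55.9
cap [0.5361 0.113  0.1665] res [-0.5  1.1 -0.9  1.5 -0.8  0.2 -5.   5.1]
mark n 21 r 0.0076 ang 130.2
mark n 125 r 0.0122 ang -72.8
```

```bash
python3 -m inch '0.2 0 0 0 0 -10.6;0 0 0 0 0 -10.6;0 0 0 0 0 -10.6;0 0 0 0 0 -10.6;0 0 0 0 0 -10.6;0 0 0 0 0 -10.6;0 0 0 0 0 -10.6;0 0 0 0 0 -10.6;0 0 0 0 0 -10.6;0 0 0 0 0 -10.6;0 0 2 0 0 0;0 0 2 0 0 0;0 0 2 0 0 0;0 0 1 0 0 0;0 0 0 0 0 0'; python3 -c "
from h import *
st([.5355,.115,.138])
w=snap('wrist','w4');c=capfit([w],np.array([.5355,.115,.156]));mark(w,c)"
```

```text
time: 10.6
tool_pos: [0.5355, 0.1149, 0.18]
orientation: [-0.0, 0.538, 0.843, -0.0]
force: [0.1, 0.4, 0.9]
gripper_width: 0.0854
grasp_force: 0.0
t 10.6 pos [0.5355 0.1149 0.18  ] clampxy 0.0001 0.001 F [0.1 0.4 0.9] T [ 0.   -0.04 -0.05] w 0.0854 gf 0.0 q [ 0.22  0.46 -0.73  1.78  0.35  1.03 -0.2 ]
tilt 0.06 tz [-0.001 -0.    -1.   ] yaw x 114.95 ('delta tool cm', array([0.01, 0.01, 4.2 ]))
cap [0.535  0.1151 0.1527] res [ 0.1 -0.1 -0.1  0.1]
mark n 263 r 0.018 ang 141.4
```

View pics/w4.png

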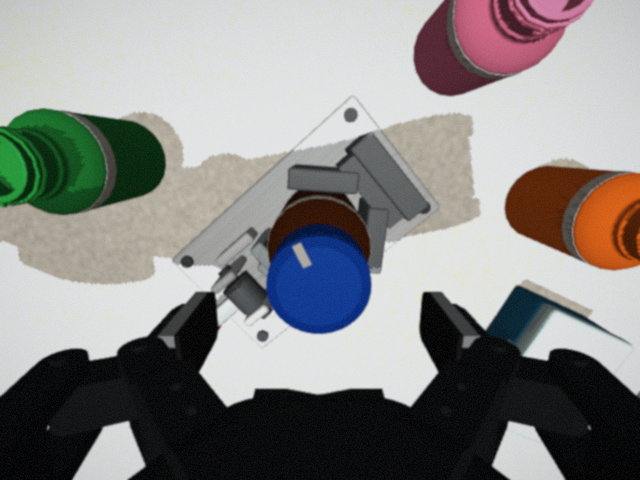

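The wrist view shows the cap at (320,283) centred between the open fingers, with its mark at (301,255), about 141° in the world. I descend and grip lightly.

```bash
python3 -m inch '0 0 1.4 0 0 0;0 0 1.4 0 0 0;0 0 1.4 0 0 0;0 0 0 0 0 0'; python3 -m inch '0 0 0 0 0 0;0 0 0 0 0 0;0 0 0 0 0 0;0 0 0 0 0 0;0 0 0 0 0 0;0 0 0 0 0 0' 1 30;python3 -c "
from h import *
st([.5355,.115,.138])"
```

```text
time: 11.15
tool_pos: [0.5348, 0.1148, 0.1368]
orientation: [-0.001, 0.538, 0.843, -0.001]
force: [0.1, -0.4, 0.3]
gripper_width: 0.0853
grasp_force: 0.0
time: 11.9
tool_pos: [0.5361, 0.1153, 0.1388]
orientation: [0.0, 0.538, 0.843, 0.0]
force: [0.5, 0.5, 5.7]
gripper_width: 0.0515
grasp_force: 31.5
t 11.9 pos [0.5361 0.1153 0.1388] clampxy 0.0004 0.0016 F [0.5 0.5 5.7] T [-0.05  0.18 -0.01] w 0.0515 gf 31.5 q [ 0.2   0.51 -0.7   1.83  0.4   0.95 -0.25]
tilt 0.06 tz [ 0.001  0.    -1.   ] yaw x 114.88 ('delta tool cm', array([-0.  , -0.06,  0.08]))
```

Gripped at 51.5 mm with a 5.7 N press and hardly any side load. I turn backward at the thread's own climb rate (0.28 mm per 10°) and watch the force.

```bash
python3 -m inch '0 0 -0.014 0 0 -5;0 0 -0.014 0 0 -5;0 0 -0.014 0 0 -5;0 0 -0.014 0 0 -5;0 0 0 0 0 0' | grep -v orient; python3 -m inch '0 0 -0.014 0 0 -5;0 0 -0.014 0 0 -5;0 0 -0.014 0 0 -5;0 0 -0.014 0 0 -5;0 0 0 0 0 0';python3 -c "
from h import *
st()"
```

```text
time: 12.52
tool_pos: [0.5361, 0.1155, 0.1394]
force: [0.1, 0.6, 5.1]
gripper_width: 0.0514
grasp_force: 31.6
time: 13.15
tool_pos: [0.5362, 0.1155, 0.1399]
orientation: [0.0, 0.217, 0.976, 0.0]
force: [-0.1, -1.4, 5.8]
gripper_width: 0.0511
grasp_force: 31.6
t 13.15 pos [0.5362 0.1155 0.1399] clampxy 0.0005 0.0018 F [-0.1 -1.4  5.8] T [0.07 0.03 0.02] w 0.0511 gf 31.6 q [ 0.31  0.56 -0.88  1.82  0.51  1.    0.35]
tilt 0.07 tz [ 0.001  0.001 -1.   ] yaw x 154.96
```

Constant force shows the cap is riding the thread ends. From here I use small steps and read the force after each, looking for the drop.

```bash
for i in a; do python3 -m inch '0 0 -0.014 0 0 -5;0 0 0 0 0 0' | grep -E 'pos|force:'; python3 -m inch '0 0 -0.014 0 0 -5;0 0 0 0 0 0'| grep -E 'pos|force:'; done
```

```text
tool_pos: [0.5361, 0.1154, 0.14]
force: [0.6, 0.4, 5.9]
grasp_force: 31.6
tool_pos: [0.5361, 0.1154, 0.1402]
force: [0.7, 0.4, 5.9]
grasp_force: 31.6
```

```bash
python3 -m inch '0 0 -0.014 0 0 -5;0 0 0 0 0 0' | grep -E 'pos|force:'; python3 -m inch '0 0 -0.014 0 0 -5;0 0 0 0 0 0'| grep -E 'pos|force:'
```

```text
tool_pos: [0.5361, 0.1154, 0.1403]
force: [-0.8, 0.5, 4.2]
grasp_force: 31.6
tool_pos: [0.5362, 0.1154, 0.1404]
force: [0.2, 0.9, 5.3]
grasp_force: 31.6
```

```bash
python3 -m inch '0 0 -0.014 0 0 -5;0 0 0 0 0 0' | grep -E 'pos|force:'; python3 -m inch '0 0 -0.014 0 0 -5;0 0 0 0 0 0'| grep -E 'pos|force:'
```

```text
tool_pos: [0.5362, 0.1153, 0.1405]
force: [-0.2, -0.7, 6.2]
grasp_force: 31.6
tool_pos: [0.5362, 0.1153, 0.1407]
force: [-0.4, -0.9, 5.5]
grasp_force: 31.6
```

```bash
python3 -m inch '0 0 -0.014 0 0 -5;0 0 0 0 0 0' | grep -E 'pos|force:'; python3 -m inch '0 0 -0.014 0 0 -5;0 0 0 0 0 0'| grep -E 'pos|force:'
```

```text
tool_pos: [0.5361, 0.1153, 0.1408]
force: [0.4, -0.0, 6.2]
grasp_force: 31.6
tool_pos: [0.5361, 0.1152, 0.1409]
force: [-0.0, -0.1, 5.7]
grasp_force: 31.6
```

```bash
python3 -m inch '0 0 -0.014 0 0 -5;0 0 0 0 0 0' | grep -E 'pos|force:'; python3 -c "
from h import *
st()"
```

```text
tool_pos: [0.536, 0.1152, 0.141]
force: [-0.6, -0.1, 6.4]
grasp_force: 31.6
t 15.4 pos [0.536  0.1152 0.141 ] clampxy 0.0004 0.0015 F [-0.6 -0.1  6.4] T [-0.02  0.14  0.1 ] w 0.0515 gf 31.6 q [ 0.41  0.65 -1.07  1.81  0.64  1.08  1.02]
tilt 0.04 tz [ 0.001  0.    -1.   ] yaw x -160.07
```

```bash
python3 -m inch '0 0 -0.014 0 0 -5;0 0 0 0 0 0' | grep -E 'pos|force:'; python3 -m inch '0 0 -0.014 0 0 -5;0 0 0 0 0 0'| grep -E 'pos|force:'
```

```text
tool_pos: [0.536, 0.1151, 0.1411]
force: [-1.0, -0.8, 6.3]
grasp_force: 31.7
tool_pos: [0.5359, 0.1151, 0.1412]
force: [-0.6, -0.8, 5.8]
grasp_force: 31.6
```

```bash
python3 -m inch '0 0 -0.014 0 0 -5;0 0 0 0 0 0' | grep -E 'pos|force:'; python3 -c "
from h import *
st()
w=snap('wrist','w5');c=np.array([.5355,.115,.159]);mark(w,c)"
```

```text
tool_pos: [0.5359, 0.1151, 0.1413]
force: [-0.6, -1.2, 5.9]
grasp_force: 31.6
t 16.15 pos [0.5359 0.1151 0.1413] clampxy 0.0004 0.0013 F [-0.6 -1.2  5.9] T [-0.13  0.08  0.02] w 0.0512 gf 31.6 q [ 0.44  0.68 -1.13  1.81  0.69  1.11  1.24]
tilt 0.02 tz [ 0.  0. -1.] yaw x -145.12 
mark n 565 r 0.0082 ang -104.0
```

```bash
python3 -m inch '0 0 -0.014 0 0 -5;0 0 0 0 0 0' | grep -E 'pos|force:'; python3 -m inch '0 0 -0.010 0 0 -4;0 0 0 0 0 0'| grep -E 'pos|force:'
```

```text
tool_pos: [0.5358, 0.115, 0.1413]
force: [-0.3, 0.0, 5.3]
grasp_force: 31.5
tool_pos: [0.5356, 0.115, 0.1412]
force: [0.0, 0.5, 2.5]
grasp_force: 31.3
```

The force fell to 2.5 N and the tool sank, so the thread start is here. I press down gently.

```bash
python3 -m inch '0 0 0.03 0 0 -1;0 0 0 0 0 0' | grep -E 'pos|force:'; python3 -m inch '0 0 0.03 0 0 -1;0 0 0 0 0 0'| grep -E 'pos|force:'
```

```text
tool_pos: [0.5358, 0.115, 0.141]
force: [1.2, -1.2, 3.0]
grasp_force: 31.3
tool_pos: [0.5357, 0.115, 0.1407]
force: [-0.6, 0.6, 0.5]
grasp_force: 31.3
```

```bash
python3 -m inch '0 0 0.08 0 0 0;0 0 0 0 0 0' | grep -E 'pos|force:'; python3 -m inch '0 0 0.08 0 0 0;0 0 0 0 0 0'| grep -E 'pos|force:'; python3 -m inch '0 0 0.05 0 0 0;0 0 0 0 0 0'| grep -E 'pos|force:'
```

```text
tool_pos: [0.5351, 0.115, 0.1394]
force: [-0.4, -0.2, -2.3]
grasp_force: 31.5
tool_pos: [0.5355, 0.115, 0.1389]
force: [-0.9, 0.2, -1.7]
grasp_force: 31.5
tool_pos: [0.5357, 0.115, 0.1386]
force: [-0.4, -0.1, -1.8]
grasp_force: 31.5
```

```bash
python3 -m inch '0 0 0.1 0 0 0;0 0 0 0 0 0' | grep -E 'pos|force:'; python3 -m inch '0 0 0.08 0 0 0;0 0 0 0 0 0'| grep -E 'pos|force:'; python3 -m inch '0 0 0.05 0 0 0;0 0 0 0 0 0'| grep -E 'pos|force:'
```

```text
tool_pos: [0.5358, 0.1151, 0.1376]
force: [-0.3, -0.6, -1.6]
grasp_force: 31.6
tool_pos: [0.5358, 0.1152, 0.137]
force: [-0.1, -1.2, 1.8]
grasp_force: 31.9
tool_pos: [0.5359, 0.1152, 0.137]
force: [-1.3, -1.4, 6.9]
grasp_force: 32.5
```

It dropped about 4.5 mm and landed softly (6.9 N), so the thread is caught. Now I turn forward, drawing down 0.28 mm per 10°.

```bash
python3 -m inch '0 0 0 0 0 5;0 0 0.014 0 0 5;0 0 0.014 0 0 5;0 0 0.014 0 0 5;0 0 0 0 0 0' | grep -E 'pos|force:'; python3 -c "
from h import *
st()"
```

```text
tool_pos: [0.5361, 0.1154, 0.1364]
force: [-0.5, -0.6, 5.0]
grasp_force: 32.1
t 19.32 pos [0.5361 0.1154 0.1364] clampxy 0.0004 0.0017 F [-0.5 -0.6  5. ] T [ 0.01  0.02 -0.02] w 0.0513 gf 32.1 q [ 0.42  0.66 -1.08  1.82  0.66  1.08  1.11]
tilt 0.07 tz [ 0.001  0.    -1.   ] yaw x -154.08
```

```bash
python3 -m inch '0 0 0.02 0 0 8;0 0 0.022 0 0 8;0 0 0.022 0 0 8;0 0 0.022 0 0 8;0 0 0.022 0 0 8;0 0 0 0 0 0' | grep -E 'pos|force:'; python3 -m inch '0 0 0.022 0 0 8;0 0 0.022 0 0 8;0 0 0.022 0 0 8;0 0 0.022 0 0 8;0 0 0.022 0 0 8;0 0 0 0 0 0' | grep -E 'pos|force:'; python3 -c "
from h import *
st()"
```

```text
tool_pos: [0.5361, 0.1154, 0.1353]
force: [-0.6, 0.3, 6.4]
grasp_force: 32.3
tool_pos: [0.5361, 0.1153, 0.1341]
force: [0.4, -0.1, 6.6]
grasp_force: 32.3
t 20.82 pos [0.5361 0.1153 0.1341] clampxy 0.0005 0.0016 F [ 0.4 -0.1  6.6] T [-0.17 -0.01 -0.1 ] w 0.0518 gf 32.3 q [ 0.22  0.52 -0.74  1.83  0.43  0.95 -0.08]
tilt 0.05 tz [ 0.001 -0.    -1.   ] yaw x 126.06
```

```bash
python3 -m inch '0 0 0.021 0 0 8;0 0 0.022 0 0 8;0 0 0.022 0 0 8;0 0 0.022 0 0 8;0 0 0.022 0 0 8;0 0 0 0 0 0' | grep -E 'pos|force:'; python3 -m inch '0 0 0.022 0 0 8;0 0 0.022 0 0 8;0 0 0.022 0 0 8;0 0 0.022 0 0 8;0 0 0.022 0 0 8;0 0 0 0 0 0' | grep -E 'pos|force:'; python3 -c "
from h import *
st()
w=snap('wrist','w6');crop('w6',200,180,260,200,3,'c6')"
```

```text
tool_pos: [0.5361, 0.1152, 0.133]
force: [0.2, 0.4, 7.5]
grasp_force: 32.4
tool_pos: [0.5359, 0.1152, 0.1319]
force: [-1.3, -1.3, 7.8]
grasp_force: 32.5
t 22.32 pos [0.5359 0.1152 0.1319] clampxy 0.0003 0.0015 F [-1.3 -1.3  7.8] T [-0.13  0.12 -0.13] w 0.0514 gf 32.5 q [-0.02  0.45 -0.39  1.86  0.22  0.88 -1.28]
tilt 0.03 tz [ 0. -0. -1.] yaw x 46.07
```

View pics/c6.png

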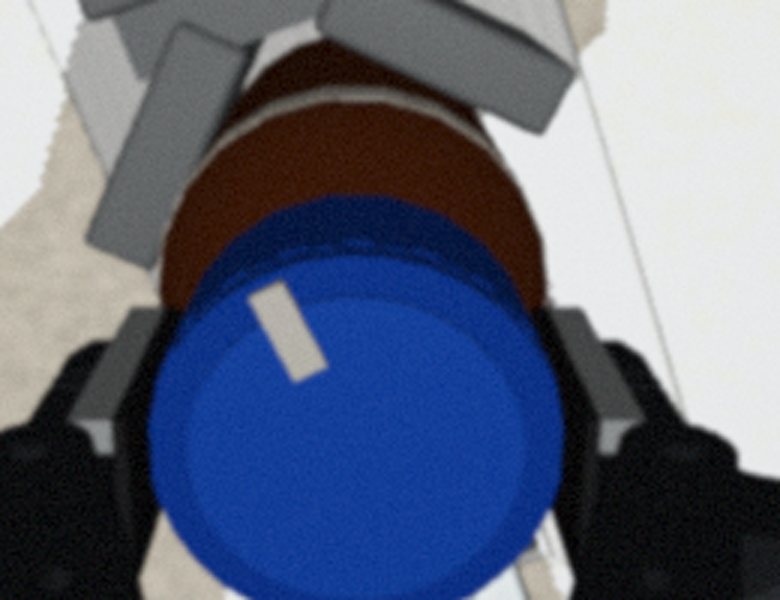

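The mark sits in the same place relative to the fingers (crop (287,330)) as when I gripped, so nothing has slipped, and 180° forward is done. I re-grip: ease off, open, swing back 180° and close.

```bash
python3 -m inch '0 0 -0.05 0 0 0;0 0 0 0 0 0' | grep -E 'pos|force:'; python3 -m inch '0 0 0 0 0 0;0 0 0 0 0 0;0 0 0 0 0 0;0 0 0 0 0 0' 0 | grep -E 'pos|force:|width'; python3 -m inch '0 0 0 0 0 -10;0 0 0 0 0 -10;0 0 0 0 0 -10;0 0 0 0 0 -10;0 0 0 0 0 -10;0 0 0 0 0 -10;0 0 0 0 0 -10;0 0 0 0 0 -10;0 0 0 0 0 -10;0 0 0 0 0 -10;0 0 0 0 0 -10;0 0 0 0 0 -10;0 0 0 0 0 -10;0 0 0 0 0 -10;0 0 0 0 0 -10;0 0 0 0 0 -10;0 0 0 0 0 -10;0 0 0 0 0 -10;0 0 0 0 0 0'; python3 - <<'E'
from h import *
st([.5359,.1152,.1325])
w=snap('wrist','w7');crop('w7',200,180,260,200,3,'c7');capfit([w],np.array([.5355,.115,.149]))
E
```

```text
tool_pos: [0.5358, 0.1152, 0.132]
force: [-0.2, -0.3, 3.5]
grasp_force: 32.1
tool_pos: [0.5356, 0.115, 0.1319]
force: [-0.3, -0.2, 0.1]
gripper_width: 0.0858
grasp_force: 0.0
time: 25.5
tool_pos: [0.5356, 0.1149, 0.1317]
orientation: [-0.0, -0.389, 0.921, 0.0]
force: [-0.7, 0.2, -0.2]
gripper_width: 0.0858
grasp_force: 0.0
t 25.5 pos [0.5356 0.1149 0.1317] clampxy 0.0002 0.0011 F [-0.7  0.2 -0.2] T [-0.03  0.05 -0.01] w 0.0858 gf 0.0 q [ 0.45  0.71 -1.16  1.82  0.72  1.12  1.4 ]
tilt 0.05 tz [-0.001  0.    -1.   ] yaw x -134.18 ('delta tool cm', array([-0.04, -0.  , -0.08]))
cap [0.5427 0.1223 0.1266] res [ 1.6 -1.6 -1.7  1.6]
```

View pics/c7.png

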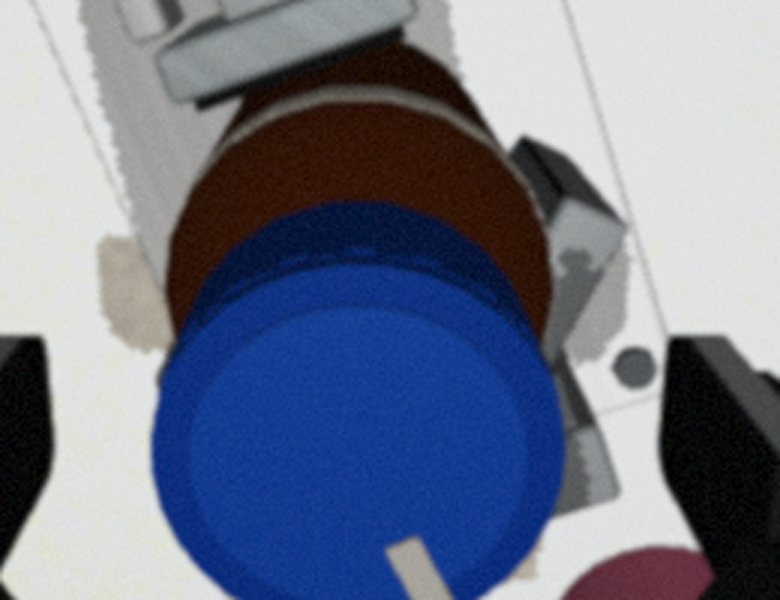

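The cap stayed put while the fingers swung round: the mark is now on the opposite side of the tool at (420,565). I close again and make the second half turn.

```bash
python3 -m inch '0 0 -0.04 0 0 0;0 0 0 0 0 0;0 0 0 0 0 0;0 0 0 0 0 0;0 0 0 0 0 0;0 0 0 0 0 0' 1 30 | grep -E 'pos|force|width'; python3 -m inch '0 0 0.02 0 0 8;0 0 0.022 0 0 8;0 0 0.022 0 0 8;0 0 0.022 0 0 8;0 0 0.022 0 0 8;0 0 0 0 0 0' | grep -E 'pos|force:'; python3 -c "
from h import *
st()"
```

```text
tool_pos: [0.5359, 0.1151, 0.1327]
force: [-0.9, -1.3, 6.3]
gripper_width: 0.051
grasp_force: 31.1
tool_pos: [0.5357, 0.1154, 0.1316]
force: [-0.4, 0.8, 4.1]
grasp_force: 31.4
t 27.05 pos [0.5357 0.1154 0.1316] clampxy 0.0001 0.0016 F [-0.4  0.8  4.1] T [ 0.01  0.13 -0.01] w 0.0517 gf 31.4 q [ 0.37  0.62 -0.99  1.83  0.61  1.03  0.81]
tilt 0.03 tz [ 0.001 -0.    -1.   ] yaw x -174.06
```

```bash
python3 -m inch '0 0 0.022 0 0 8;0 0 0.022 0 0 8;0 0 0.022 0 0 8;0 0 0.022 0 0 8;0 0 0.022 0 0 8;0 0 0 0 0 0' | grep -E 'pos|force:'; python3 -m inch '0 0 0.022 0 0 8;0 0 0.022 0 0 8;0 0 0.022 0 0 8;0 0 0.022 0 0 8;0 0 0.022 0 0 8;0 0 0 0 0 0' | grep -E 'pos|force:'; python3 -c "
from h import *
st()"
```

```text
tool_pos: [0.5358, 0.1154, 0.1305]
force: [-0.6, -0.3, 5.1]
grasp_force: 31.4
tool_pos: [0.5358, 0.1153, 0.1293]
force: [-0.8, -0.2, 5.4]
grasp_force: 31.5
t 28.55 pos [0.5358 0.1153 0.1293] clampxy 0.0002 0.0015 F [-0.8 -0.2  5.4] T [ 0.05  0.08 -0.08] w 0.0513 gf 31.5 q [ 0.16  0.51 -0.65  1.84  0.38  0.92 -0.38]
tilt 0.02 tz [ 0. -0. -1.] yaw x 106.12
```

```bash
python3 -m inch '0 0 0.022 0 0 8;0 0 0.022 0 0 8;0 0 0.022 0 0 8;0 0 0.022 0 0 8;0 0 0.022 0 0 8;0 0 0 0 0 0' | grep -E 'pos|force:'; python3 -m inch '0 0 0.022 0 0 8;0 0 0.022 0 0 8;0 0 0.012 0 0 4.1;0 0 0 0 0 0;0 0 0 0 0 0' | grep -E 'pos|force:'; python3 - <<'E'
from h import *
st()
snap('wrist','w8');snap('side','s8')
o=np.zeros((450,800,3),np.uint8);o[:,400:]=cv2.resize(cv2.imread('pics/s8.png')[200:350,270:403],(400,450),interpolation=cv2.INTER_CUBIC);o[:300,:400]=cv2.resize(cv2.imread('pics/w8.png'),(400,300))
cv2.imwrite('pics/c8.png',o)
E
```

```text
tool_pos: [0.5359, 0.1151, 0.1281]
force: [0.7, -1.1, 5.0]
grasp_force: 31.4
tool_pos: [0.5357, 0.115, 0.1274]
force: [0.2, -0.3, 4.0]
grasp_force: 31.4
t 29.93 pos [0.5357 0.115  0.1274] clampxy 0.0002 0.0012 F [ 0.2 -0.3  4. ] T [-0.09  0.05 -0.06] w 0.0514 gf 31.4 q [-0.03  0.46 -0.38  1.86  0.22  0.87 -1.28]
tilt 0.01 tz [-0. -0. -1.] yaw x 46.02
```

View pics/c8.png

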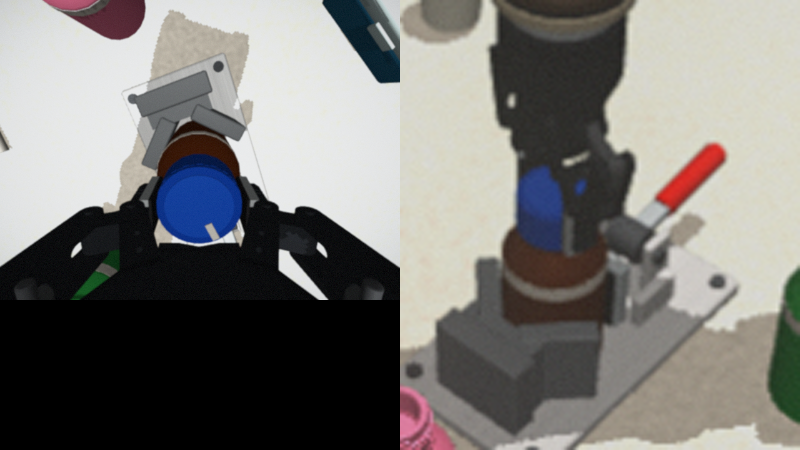

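The mark at (212,232) has kept its place in the grip, so there was no slip. The cap is square and about 10 mm lower after 360°, the lever is still folded (690,175), and the press is 4 N. I hand the job in.

```bash
python3 -c "
from workcell import arm
print(arm.finish_job())"
```

```text
the job is handed in; nothing more can be done
None
```

The lever is folded to its stop and the cap is started: it dropped into the thread after about 110° backward, then went one full turn forward with one re-grip. It is still held square on the neck, not tightened, and the job is handed in at about 30 s.

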